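Jack up under the column cassette

TASK

The ledges that carry the white column cassette are about to be unscrewed, so its weight must be propped from below. Turn the black knob of the scissor jack clockwise to raise the jack's platform until it just touches the underside of the cassette, leave the cassette lying in place between the lips of its ledges, then let go of the knob and move clear. Do not knock the bottle, beaker and tray that stand around it.

Things in the scene. Friction and masses are not known exactly. Their poses are not given: they have to be found in the camera images.
- jack: Scissor lab jack, aluminium, fixed to the bench under the cassette. Origin on the bench at the centre of its 150 x 120 x 12 mm base plate; z up; its front, where the knob is, is -x of this frame. At the front a grey gear housing 44 mm wide and 34 mm high reaches to x = -145 mm, with an inclined spindle that carries the knob.
- knob_grip (a point): Centre of the black round knob, 41 mm across, 28 mm long, at x -133, z 65 mm in the jack's frame. This frame's z points outward along the spindle, 30 degrees from vertical, leaning to the jack's front; x, y turn with the knob. Inward of the knob: 16 mm of 14 mm spindle, then a 34 mm wide collar. Grip along the spindle, fingers closing within 45 degrees of the jack's y: the cassette is near the other way.
- jack_knob (a joint): Turn of the knob, rad, 0 to 7.5; grows clockwise as seen looking down the spindle onto the knob's end. Each radian raises the platform 6 mm (38 mm a turn). Stiff, 0.2 N m of friction: it stays where it is left, loaded or not, so it can be turned in several grasps. Starts between 0.5 and 1.6.
- platform_top (a point): Centre of the platform's upper face, 81 mm above the bench at knob angle 0 and 6 mm higher for each radian of knob turn. z up.
- frame: Fixed frame around the jack: four steel posts and, 88 to 118 mm either side of its x axis, two aluminium ledges 6 mm thick whose lips stand 6 mm high round the cassette's ends (4 to 5 mm of play). The ledges' upper faces are 105 mm above its origin, which lies 0 to 5 mm below the bench top, so their height varies. z up, -x towards the knob.
- cassette_under (a point): Centre of the flat underside of the column cassette, a loose white box with dark panels, 90 (x) x 200 (y) x 60 (z) mm, about 0.8 kg, lying with its y ends on the two ledges above the platform. At the start 9 to 21 mm above the platform. z up.
- cassette: The same cassette; its origin is that underside centre.
- reagent_bottle: Bystander: amber bottle, 54 mm across, 110 mm high, origin at the centre of its foot.
- beaker: Bystander: open glass beaker, 64 mm across, 75 mm high, origin at the centre of its foot.
- vial_tray: Bystander: empty white divided tray, 80 x 80 x 30 mm, origin at the centre of its underside.
- platform: The jack's steel platform, 130 (x) x 120 (y) mm, 8 mm thick, sticking out in front of and behind the cassette, carried by the scissor links; it moves straight up and down with the knob. Its origin is 14 mm below the upper face, 10 mm in front of its centre.
Not all that is in view belongs to the job. What is shaped like the cassette but brown or orange is not meant.

How it is judged (in metres and radians):
At the end, for the whole second after the job is handed in: The platform touches the underside of the cassette (contact force above 0.2 N), and the cassette is at rest, less than 5 mm from where it lay at the start (lifted or shifted) and within 0.05 rad of level (contact force between platform and cassette above 0.2 N and distance of cassette from where it was at the start of the episode below 0.005 m and angle between cassette's own z axis and vertical below 0.05 rad and linear speed of cassette below 0.01 m/s).
It fails at once if the cassette lifted or shifted by more than 10 mm (distance of cassette from where it was at the start of the episode above 0.01 m).
It fails at once if the bottle moved more than 20 mm (distance of reagent_bottle from where it was at the start of the episode above 0.02 m).
It fails at once if the beaker moved more than 20 mm (distance of beaker from where it was at the start of the episode above 0.02 m).
It fails at once if the tray moved more than 20 mm (distance of vial_tray from where it was at the start of the episode above 0.02 m).
It also fails if it takes over 54 s, if anything falls off the work surface, if the arm or the gripper's body presses on something with over 40 N, if the wrist force passes 120 N, or if a joint passes its speed limit or range.

ROBOT

A 6-joint arm with a two-finger parallel gripper is mounted at the origin on the work surface. World frame = base frame: x ahead of the robot, y to its left, z up, the work surface at z = 0. Lengths are in mm, angles in rad, forces in N, time in s.
With the tool pointing down it reaches from about 275 to 1000 mm from the base axis. Payload 8.4 kg.
Tool frame: the origin (TCP) lies midway between the tips of the shut fingers; the grasp point (between the pads) lies 19 mm behind it; z points along the fingers, y is the line along which they close (so a half turn about z gives the same grasp; the last joint's range is limited). The gripper opens to 85 mm and grips with 20 to 120 N. Pads are 22 mm wide; open, the fingers measure 114 mm over their backs; the gripper's body (76 mm by 85 mm) begins 54 mm behind the grasp point. The pads swing forward as they close: fully open they stand 13 mm farther back than shut.
Start: joints at [1.329, 0.353, 1.633, -0, 1.155, -0.002], TCP at [148.441, 607.118, 192.281] pointing down, gripper open.
Joint ranges: [-2.63, 2.63], [-0.92, 2.1], [0.06, 2.66], [-1.3, 4.44], [0, 2.69], [-3.02, 3.02]. Speed limits (rad/s): [2.22, 2.22, 2.79, 3.14, 3.14, 3.14].

INTERFACE

Orientations are given as [roll, pitch, yaw] about the fixed x, y, z axes, in that order (R = Rz(yaw) Ry(pitch) Rx(roll)).
In Python, from rig import r gives the robot as it stands.
- The arm moves only by the shell command python3 -m inch 'ROWS' [OPENING] [FORCE]. ROWS is JSON, a list that holds one entry, the list of rows, each a list of 6 numbers: the shift along the tool's x, y, z scaled (see below), then the turn, a rotation vector about the tool's x, y, z scaled (see below). In form: [[[tx, ty, tz, wx, wy, wz], ...]]. A call has 1 to 8 rows; each row is the pose to reach, as a shift and turn from the pose commanded when the call began, along the tool's axes at that moment, turning the shorter way round; what a row does not reach only later rows make up. The controller multiplies each number of a shift by 20 cm and each number of a turn by pi rad. A row lasts 1/12 s, in which the tool goes at most 41.7 mm and 7.16 degrees, less where a joint would pass 70% of its speed; a pose out of reach is approached as far as the arm can. A call with a number of a shift or a turn outside -1 to 1 is refused whole. A call with a gripper value outside its range is refused whole. OPENING is the gripper's target within -1 to 1 (fully open at 1, half-way at 0, shut at -1), set as the call begins (- or left out, the last holds). The fingers move at their own pace and stop on an object; FORCE is the grip in N (left out, the last holds). Time passes only in rows, so rows that repeat a pose let the fingers close. It gives the time, the measured TCP pose, the force, the opening and the grip force at its end, in the units of the state.
- r.sense(): the state, without advancing time (a new reading comes with each control period).
- r.grab_frame(name): name is "side" or "top"; returns the picture (400x640x3 uint8, red, green, blue); there is no depth.
- r.camera_info(name): a dict with "K" (3x3 intrinsics, pixels), "rvec" (rotation vector, rad) and "tvec" (3), from world to camera coordinates, as OpenCV has them. Camera axes: x right, y down, z forward; pixel columns grow to the right and rows downward; lengths in mm; the calibration is good to about 2 mm. A picture is of the moment at which its call begins. camera_info takes no time and is no camera call.
- r.sign_off(): hands the job in; it is judged then, once.
The state is a dict: "clock": time; "qpos": joint angles; "qvel": joint speeds; "joint_efforts": joint torques, N m; "eef_pos": TCP position; "tcp_rot": TCP orientation; "contact_force": force on the tool from outside, world axes, zero at the start; "wrist_torque": the same for the moment, N m; "opening": opening from 0.0 (shut) to 1.0 (fully open); "grasp_force": force on a finger pad.
Only numpy, scipy, OpenCV 4.12 (cv2) and the standard library are available. Lean on these libraries where they do the work, as an engineer would, in place of code of your own. Each camera call takes 0.05 s, during which the arm holds its last target. There are 200 camera calls.

## Working session

There is one attempt and no reset: what is moved stays moved. The work goes in short steps, Python scripts to look and compute and a shell command to move; the robot and the scene stay as the last step left them, time stands still between calls to the robot, and variables do not carry over. Pictures are saved under pics/ and viewed, at most 10 in all, crops included, and the job is handed in when it is done.

```bash
mkdir -p pics; ls
python3 - <<'E'
from rig import r
import cv2
for n in("side","top"):
    cv2.imwrite(f"pics/{n}0.png",r.grab_frame(n)[:,:,::-1]); print(n,r.camera_info(n))
print(r.sense())
E
```

```text
pics
side {'K': array([[438.00042195,   0.        , 314.0595465 ],
       [  0.        , 438.00042195, 198.09303427],
       [  0.        ,   0.        ,   1.        ]]), 'rvec': array([ 2.37714197, -0.71004641,  0.24505605]), 'tvec': array([-435.36262771,  337.99044683,  946.47607269])}
top {'K': array([[432.34129567,   0.        , 315.60632629],
       [  0.        , 432.34129567, 199.18898947],
       [  0.        ,   0.        ,   1.        ]]), 'rvec': array([ 2.18023081, -2.12255003,  0.17927999]), 'tvec': array([  32.99725058,  588.8253972 , 1059.28745309])}
{'clock': 0.1, 'qpos': array([ 1.32859913e+00,  3.53590137e-01,  1.63405813e+00, -9.97591176e-07,
        1.15521863e+00, -2.39817462e-03]), 'qvel': array([-0.00072326, -0.00036866, -0.00324977, -0.00018257,  0.00017897,
        0.0016251 ]), 'joint_efforts': array([ 5.39003631e-04, -6.06358051e+01, -3.42814779e+01,  8.26869973e-05,
        4.08418578e-03,  2.72652113e-05]), 'eef_pos': array([148.3254485 , 606.64710455, 191.63046661]), 'tcp_rot': array([-3.14031841e+00, -2.14370330e-06,  2.90179404e+00]), 'contact_force': array([-0.02769298, -0.04496502,  0.93554067]), 'wrist_torque': array([ 0.03407614, -0.01523901, -0.00912545]), 'grasp_force': 0.0, 'opening': 0.99601289606147}
```

View pics/side0.png

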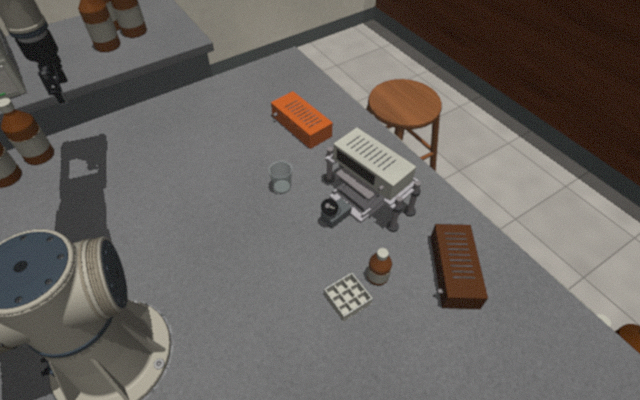

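View pics/top0.png

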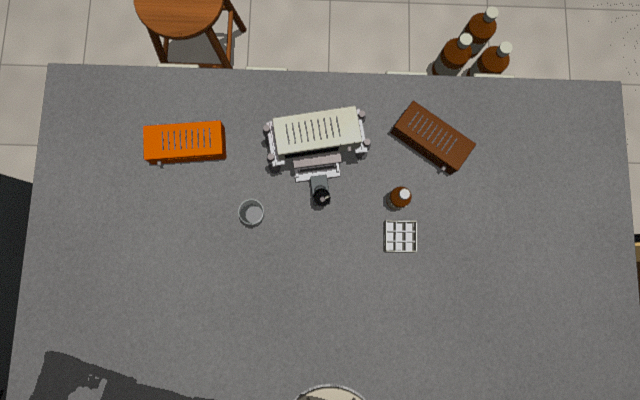

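Side view: white cassette at (373,163) and black knob at (330,207). Top view: cassette at (318,130), knob at (321,197), bottle (401,196), beaker (251,212), tray (401,236). 
Look-alikes for the cassette are orange at (184,141) and brown at (433,136) in the top view. I choose the white one with the jack under it, and the only black knob is at (321,197). I'll check this in a close crop.

```bash
cat > h.py <<'E'
import numpy as np, cv2
from rig import r
I={n:r.camera_info(n) for n in("side","top")}
def ray(n,uv):
    c=I[n];R,_=cv2.Rodrigues(c["rvec"]);d=R.T@np.linalg.inv(c["K"])@[uv[0],uv[1],1.];return -R.T@np.array(c["tvec"]),d/np.linalg.norm(d)
def plane(n,uv,z):
    o,d=ray(n,uv);return o+d*(z-o[2])/d[2]
def tri(a,b):
    (o,d),(p,e)=ray("side",a),ray("top",b)
    s=np.linalg.lstsq(np.c_[d,-e],p-o,rcond=None)[0];A,B=o+s[0]*d,p+s[1]*e
    return (A+B)/2,np.linalg.norm(A-B)
def proj(n,P):
    c=I[n];return cv2.projectPoints(np.float64(P).reshape(-1,3),c["rvec"],c["tvec"],c["K"],None)[0].reshape(-1,2)
E
python3 - <<'E'
import cv2,numpy as np
s=cv2.imread("pics/side0.png")[120:240,300:430];t=cv2.imread("pics/top0.png")[95:215,255:385]
o=np.vstack if 0 else np.hstack
cv2.imwrite("pics/crop0.png",cv2.resize(o([s,t]),None,fx=3,fy=3,interpolation=cv2.INTER_CUBIC))
from h import *
t=cv2.imread("pics/top0.png");g=t.min(2)
m=(t.min(2)>150).astype(np.uint8);m[:, :]*=1
n,l,st,c=cv2.connectedComponentsWithStats(m)
for i in range(1,n):
    if st[i,4]>300:
        q=cv2.minAreaRect(np.argwhere(l==i)[:,::-1].astype(np.float32));print("white",st[i],q)
for nm,(x0,y0,x1,y1) in (("side",(310,190,350,230)),("top",(300,180,340,215))):
    a=cv2.imread(f"pics/{nm}0.png").max(2);k=(a<45).astype(np.uint8);z=np.zeros_like(k);z[y0:y1,x0:x1]=k[y0:y1,x0:x1]
    n,l,st,c=cv2.connectedComponentsWithStats(z)
    for i in range(1,n):
        if st[i,4]>15: print(nm,st[i],c[i])
E
```

```text
white [ 231    0   98   72 5103] ((279.0008239746094, 34.96001052856445), (97.38052368164062, 70.26593780517578), 1.1457629203796387)
white [ 330    1  135   74 6686] ((396.59796142578125, 38.530555725097656), (133.7420196533203, 70.5037841796875), 2.0638198852539062)
white [ 475    9   94   70 2013] ((522.057373046875, 43.00094223022461), (93.0202865600586, 68.77764892578125), 0.9391909241676331)
white [114  21  84  47 900] ((153.70184326171875, 61.068077087402344), (74.57614135742188, 46.689945220947266), 37.66562271118164)
white [ 273  106   97   48 2799] ((320.81640625, 130.41033935546875), (38.806007385253906, 92.49046325683594), 81.52884674072266)
white [  0 146  37  36 620] ((17.389219284057617, 163.38037109375), (36.088706970214844, 34.16704559326172), 2.2025980949401855)
white [395 221  20  31 345] ((404.5, 236.0), (19.0, 30.0), 0.0)
white [308 389  52  11 354] ((333.5, 394.0), (51.0, 10.0), -0.0)
side [322 199  16  17 140] [329.4        207.55714286]
top [312 188  18  19 199] [320.42211055 196.94472362]
```

View pics/crop0.png

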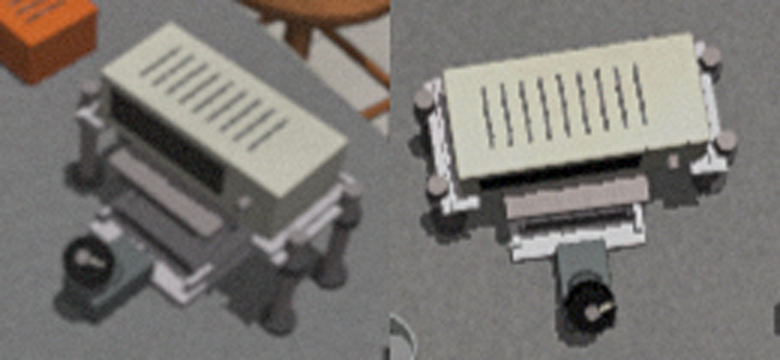

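Left half (side) and right half (top) of the crop show the white cassette on its ledges over the jack. The black knob with its pale pointer is in front, at about (329,206) side and (322,197) top. The choice is confirmed.

Run:
```python
from h import *
C=dict(FL=((103,70),(461,178)),FR=((277,195),(708,160)),BR=((347,140),(692,35)),BL=((172,24),(443,72)),knob=((88,258),(590,307)),platFL=((108,153),(505,217)),platFR=((215,236),(648,203)))
P={}
for k,(a,b) in C.items():
    P[k],e=tri((300+a[0]/3,120+a[1]/3),(255+(b[0]-390)/3,95+b[1]/3));print(k,P[k].round(1),round(e,1))
n=np.linalg.norm
print(n(P['FL']-P['FR']),n(P['FL']-P['BL']))
c=(P['FL']+P['FR']+P['BL']+P['BR'])/4;print("c",c)
for a,b in (('FR','FL'),('BR','BL'),):
    d=P[b]-P[a];print(np.degrees(np.arctan2(d[1],d[0]))-90)
t=cv2.imread("pics/top0.png")
for k,uv,z in(("bottle",(401,196),100),("beaker",(251,212),40),("tray",(401,236),30)):print(k,plane("top",uv,z).round())
```

```text
FL [673.2 138.4 159.3] 0.8
FR [697.  -54.4 165.6] 12.7
BR [793.5 -38.3 159.4] 0.6
BL [759.5 155.9 155.4] 1.8
knob [589.1  34.1  69. ] 0.1
platFL [658.6 106.1  92.4] 1.0
platFR [679.6 -13.7  84.7] 9.6
194.38554834815983 88.12254872441315
c [730.76366133  50.40576937 159.92818866]
7.047270759503064
9.935392687606623
bottle [ 593. -158.  100.]
beaker [551. 212.  40.]
tray [ 501. -172.   30.]
```

Run:
```python
from h import *
print("knob",tri((329.4,207.56),(320.42,196.94)))
for nm,box in(("top",(260,95,375,165)),("side",(325,120,425,215))):
    im=cv2.imread(f"pics/{nm}0.png");b=cv2.GaussianBlur(im,(3,3),0).astype(int)
    x0,y0,x1,y1=box
    m=((b.min(2)>(135 if nm=="top" else 140))).astype(np.uint8);z=np.zeros_like(m);z[y0:y1,x0:x1]=m[y0:y1,x0:x1]
    z=cv2.morphologyEx(z,cv2.MORPH_OPEN,np.ones((7,7)));
    c=max(cv2.findContours(z,0,1)[0],key=cv2.contourArea)
    h=cv2.convexHull(c);e=.01
    p=cv2.approxPolyDP(h,3.5,True).reshape(-1,2)
    print(nm,cv2.contourArea(c),p.tolist())
    if nm=="top":
        for q in p: print(plane("top",q,162).round(1))
    else:
        print([plane("side",q,162).round(1).tolist() for q in p])
a=plane("top",(255+115/3,95+217/3),85);b=plane("top",(255+258/3,95+203/3),85)
d=a-b;print("plat front",a,b,np.linalg.norm(d),np.degrees(np.arctan2(d[1],d[0]))-90)
a=plane("top",(255+125/3,95+260/3),12);b=plane("top",(255+255/3,95+243/3),12)
d=a-b;print("base front",a,b,np.linalg.norm(d),np.degrees(np.arctan2(d[1],d[0]))-90)
s=cv2.imread("pics/side0.png")[150:225,315:400];t=cv2.imread("pics/top0.png")[140:215,285:370]
cv2.imwrite("pics/crop1.png",cv2.resize(np.hstack([s,t]),(800,353),interpolation=cv2.INTER_NEAREST))
```

```text
knob (array([591.69180769,  37.00221289,  57.51177146]), np.float64(0.055127378169099114))
top 3059.0 [[355, 106], [364, 140], [278, 152], [273, 118]]
[794.3 -36.5 162. ]
[712.3 -58.5 162. ]
[677.6 140.1 162. ]
[758.8 154.9 162. ]
side 687.5 [[411, 170], [389, 182], [358, 160], [358, 154], [397, 154], [411, 163]]
[[774.3, -41.9, 162.0], [705.4, -42.5, 162.0], [687.2, 55.6, 162.0], [699.6, 72.2, 162.0], [781.0, 18.5, 162.0], [789.8, -24.2, 162.0]]
plat front [659.78453941 106.6342581   85.        ] [675.17196981 -11.45766523  85.        ] 119.09019846010175 7.423839739806311
base front [637.83463652  99.4499948   12.        ] [656.43151921 -14.74596499  12.        ] 115.70030802643666 9.249457296134182
```

View pics/crop1.png

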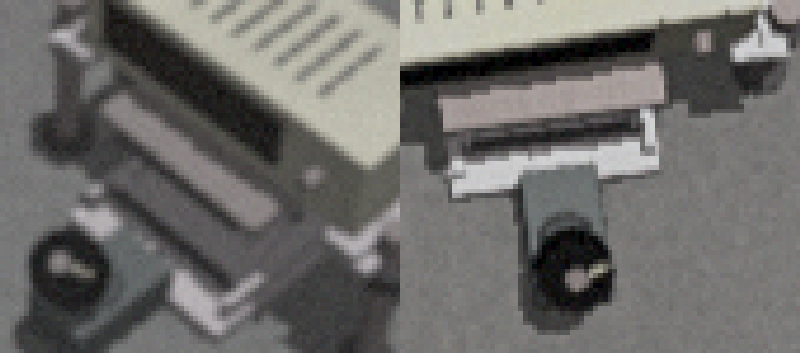

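The crop shows the knob's end face with a pale centre spot and pointer, at side crop (60,262) and top crop (575,278). It also shows the pale strip of platform top in front of the cassette.

Run:
```python
from h import *
f=800/170
S=lambda x,y:(315+x/f-.5,150+y/f-.5)
T=lambda x,y:(285+(x-400)/f-.5,140+y/f-.5)
for k,a,b in(("spot",(60,262),(575,278)),("disc",(70,268),(575,268)),("pFL",(103,112),(440,132)),("pFR",(248,228),(664,102))):
    p,e=tri(S(*a),T(*b));print(k,p.round(1),round(e,1))
print("disc z77",plane("top",T(575,268),77),"z65",plane("top",T(575,268),65),plane("side",S(70,268),70))
for yaw in(7.5,8.5):
    y=np.radians(yaw);R=np.array([[np.cos(y),-np.sin(y),0],[np.sin(y),np.cos(y),0],[0,0,1]])
    fm=(np.array([659.8,106.6,0])+[675.2,-11.5,0])/2
    # platform centre: front edge x=-65 (if centred over jack)
    for k in([-133,0,65],[-140,0,77],[-126,0,53]):
        p=fm+R@(np.array(k)+[65,0,0]);print(yaw,k,p.round(1),proj("top",p).round(1),proj("side",p).round(1))
```

```text
spot [584.   34.6  75.8] 1.8
disc [590.8  34.5  65.9] 2.0
pFL [660.8 107.3  80.8] 1.5
pFR [676.6  -9.4  87.7] 3.7
disc z77 [589.98721873  34.3928829   77.        ] z65 [591.87806541  34.04260738  65.        ] [587.94116293  32.2159471   70.        ]
7.5 [-133, 0, 65] [600.1  38.7  65. ] [[319.9 193.2]] [[331.8 203.9]]
7.5 [-140, 0, 77] [593.1  37.8  77. ] [[320.4 195.2]] [[329.9 202.4]]
7.5 [-126, 0, 53] [607.   39.6  53. ] [[319.5 191.2]] [[333.7 205.4]]
8.5 [-133, 0, 65] [600.2  37.5  65. ] [[320.4 193.1]] [[332.1 204.2]]
8.5 [-140, 0, 77] [593.3  36.5  77. ] [[320.9 195.1]] [[330.2 202.7]]
8.5 [-126, 0, 53] [607.2  38.5  53. ] [[319.9 191.2]] [[334.  205.6]]
```

Two measurements agree. The knob's end spot is at (584,35,76) and its centre at (590.5,35,65), which fits the stated spindle geometry. Jack yaw is about 9° and the cassette lies 100 mm beyond. Next I compute the moves.

```bash
cat >> h.py <<'E'
from scipy.spatial.transform import Rotation as Ro
YAW=np.radians(9.);K=np.array([590.5,35,65.])
def Rt(phi=0):
    J=Ro.from_euler("z",YAW).as_matrix();z=J@[.5,0,-np.sqrt(.75)];y=J@[0,1.,0];
    return Ro.from_matrix(np.c_[np.cross(y,z),y,z])*Ro.from_rotvec([0,0,phi])
def go(p,R):
    s=r.sense();R0=Ro.from_euler("xyz",s["tcp_rot"]);
    print("row",((R0.inv().apply(p-s["eef_pos"]))/200).round(3),((R0.inv()*R).as_rotvec()/np.pi).round(4))
def knobpose(back,phi): # TCP 'back' mm outward of knob centre
    R=Rt(phi);return K-back*R.as_matrix()[:,2],R
E
python3 - <<'E'
from h import *
s=r.sense()
p,R=knobpose(120,-.7);print(p);go(p,R);go(p,Rt(0))
E
```

```text
[531.23869956  25.6139321  168.92304845]
row [-2.55  -2.367  0.117] [ 0.0261 -0.1734 -0.3407]
row [-2.55  -2.367  0.117] [-0.0335 -0.1645 -0.1233]
```

```bash
A='[-0.85,-0.79,0.0,0,0,0]'
python3 -m inch '[[[-0.85,-0.79,0,0,0,0],[-0.85,-0.79,0,0,0,0],[-0.85,-0.79,0,0,0,0],[-0.85,-0.79,0,0,0,0],[-0.85,-0.79,0,0,0,0],[-0.85,-0.79,0,0,0,0],[-0.85,-0.79,0,0,0,0],[-0.85,-0.79,0,0,0,0]]]' 1 60
python3 -m inch '[[[-0.85,-0.79,0,0,0,0],[-0.85,-0.79,0,0,0,0],[-0.85,-0.79,0,0,0,0],[-0.85,-0.79,0,0,0,0],[-0.85,-0.79,0,0,0,0],[-0.85,-0.79,0,0,0,0],[-0.85,-0.79,0,0,0,0],[-0.85,-0.79,0,0,0,0]]]'
python3 -c "
from h import *
go(*knobpose(120,-.7))"
```

```text
clock: 0.77
eef_pos: [276.6, 412.3, 192.3]
tcp_rot: [-3.142, -0.0, 2.899]
contact_force: [-0.1, -0.6, 1.1]
opening: 0.999
grasp_force: 0.0
clock: 1.43
eef_pos: [404.2, 219.6, 192.2]
tcp_rot: [3.141, -0.0, 2.9]
contact_force: [-0.1, 0.2, 0.4]
opening: 1.0
grasp_force: 0.0
row [-0.849 -0.79   0.116] [ 0.0264 -0.1732 -0.3414]
```

```bash
python3 -m inch '[[[-0.85,-0.79,0.1,0.02,-0.12,-0.24],[-0.85,-0.79,0.1,0.02,-0.12,-0.24],[-0.85,-0.79,0.1,0.02,-0.12,-0.24],[-0.85,-0.79,0.1,0.02,-0.12,-0.24],[-0.85,-0.79,0.1,0.02,-0.12,-0.24],[-0.85,-0.79,0.1,0.02,-0.12,-0.24],[-0.85,-0.79,0.1,0.02,-0.12,-0.24],[-0.85,-0.79,0.1,0.02,-0.12,-0.24]]]'
python3 -c "
from h import *
go(*knobpose(120,-.7));print(r.sense()['qpos'].round(2))"
```

```text
clock: 2.1
eef_pos: [529.6, 25.8, 170.9]
tcp_rot: [-2.941, 0.315, -2.582]
contact_force: [-1.3, -0.1, -1.5]
opening: 1.001
grasp_force: 0.0
row [-0.003 -0.003  0.012] [ 0.0082 -0.0536 -0.0993]
[ 0.07  0.04  2.15 -0.06  0.58 -1.98]
```

```bash
python3 -m inch '[[[-0.003,-0.003,0.012,0.008,-0.054,-0.1],[-0.003,-0.003,0.012,0.008,-0.054,-0.1],[-0.003,-0.003,0.012,0.008,-0.054,-0.1],[-0.003,-0.003,0.012,0.008,-0.054,-0.1],[-0.003,-0.003,0.012,0.008,-0.054,-0.1]]]'
python3 - <<'E'
from h import *
go(*knobpose(120,-.7));go(*knobpose(-20,-.7));print(r.sense()['qpos'].round(2))
t=r.grab_frame("top")[:,:,::-1];s=r.grab_frame("side")[:,:,::-1]
cv2.imwrite("pics/pre.png",cv2.resize(np.hstack([s[120:240,270:400],t[120:240,255:385]]),None,fx=3,fy=3,interpolation=cv2.INTER_CUBIC))
E
```

```text
clock: 2.52
eef_pos: [531.8, 27.2, 169.7]
tcp_rot: [-2.788, 0.395, -2.215]
contact_force: [-0.4, -1.0, -0.7]
opening: 1.002
grasp_force: 0.0
row [ 0.009 -0.002  0.001] [ 0.0006  0.0006 -0.0007]
row [ 0.01  -0.004  0.701] [ 0.0006  0.0006 -0.0007]
[-0.02  0.    2.26  0.25  0.37 -2.65]
```

View pics/pre.png

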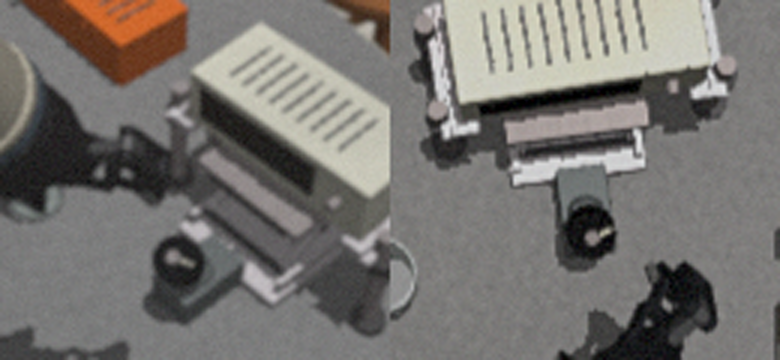

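Run:
```python
from h import *
s=r.sense();R=Ro.from_euler("xyz",s["tcp_rot"]).as_matrix();p=s["eef_pos"]
for k in(-1,0,1):
    q=p-13*R[:,2]+k*48*R[:,1];c=proj("top",q)[0];d=proj("side",q)[0];print(q.round(),"cropT",((c-[255,120])*3+[390,0]).round(),"cropS",((d-[270,120])*3).round())
```

```text
[559.  -6. 197.] cropT [650. 248.] cropS [179. 207.]
[527.  26. 182.] cropT [604. 293.] cropS [120. 210.]
[495.  58. 166.] cropT [559. 336.] cropS [ 62. 214.]
```

The picture shows the gripper tips (top crop ~(655,265)) in front of the knob (590,230) and clear of the beaker. Next I descend along the spindle, stopping just above the knob.

```bash
python3 -m inch '[[[0.01,-0.003,0.5,0,0,0],[0.01,-0.003,0.5,0,0,0],[0.01,-0.003,0.5,0,0,0],[0.01,-0.003,0.5,0,0,0],[0.01,-0.003,0.5,0,0,0],[0.01,-0.003,0.5,0,0,0]]]'
python3 - <<'E'
from h import *
go(*knobpose(-20,-.7))
t=r.grab_frame("top")[:,:,::-1];s=r.grab_frame("side")[:,:,::-1]
cv2.imwrite("pics/pre2.png",cv2.resize(np.hstack([s[160:250,290:370],t[160:250,285:365]]),None,fx=5,fy=5,interpolation=cv2.INTER_CUBIC))
E
```

```text
clock: 3.12
eef_pos: [582.0, 32.2, 84.1]
tcp_rot: [-2.785, 0.395, -2.214]
contact_force: [0.3, 0.6, -0.3]
opening: 1.004
grasp_force: 0.0
row [0.003 0.012 0.205] [-0.0002  0.0007 -0.0007]
```

View pics/pre2.png

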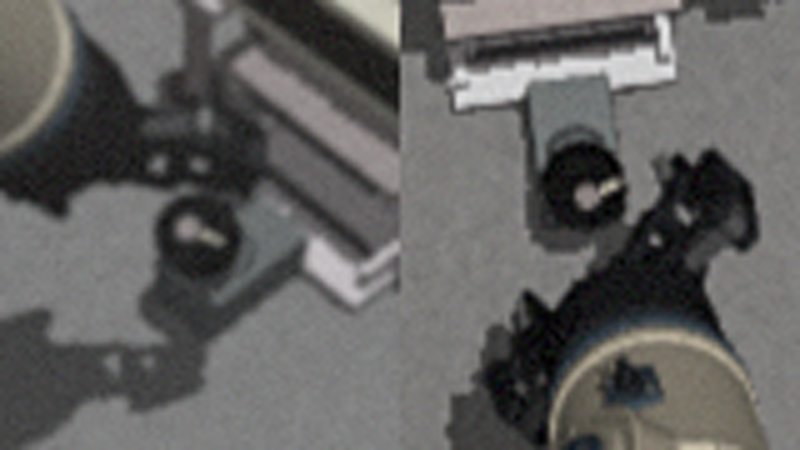

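Run:
```python
from h import *
s=r.sense();R=Ro.from_euler("xyz",s["tcp_rot"]).as_matrix();p=s["eef_pos"]
print(R.round(2), ray("side",(0,0))[0], ray("top",(0,0))[0])
for b in(0,13,73,120):
  for k in(-1,0,1):
    q=p-b*R[:,2]+k*48*R[:,1];c=proj("top",q)[0];d=proj("side",q)[0];print(b,k,q.round(),"cropT",((c-[285,160])*5+[400,0]).round(),"cropS",((d-[290,160])*5).round())
```

```text
[[-0.55 -0.67  0.5 ]
 [-0.74  0.67  0.08]
 [-0.39 -0.32 -0.86]] [ 186.96393036 -515.77894038  947.95131169] [ 423.40687096   65.25155549 1134.1794088 ]
0 -1 [614.  -0. 100.] cropT [658. 127.] cropS [280. 215.]
0 0 [582.  32.  85.] cropT [589. 195.] cropS [189. 220.]
0 1 [550.  64.  69.] cropT [522. 262.] cropS [100. 224.]
13 -1 [608.  -1. 112.] cropT [661. 136.] cropS [272. 208.]
13 0 [576.  31.  96.] cropT [592. 205.] cropS [180. 213.]
13 1 [544.  63.  81.] cropT [523. 273.] cropS [ 90. 217.]
73 -1 [578.  -6. 164.] cropT [678. 181.] cropS [231. 173.]
73 0 [546.  26. 148.] cropT [605. 253.] cropS [135. 178.]
73 1 [514.  58. 132.] cropT [533. 324.] cropS [ 42. 184.]
120 -1 [555. -10. 204.] cropT [693. 220.] cropS [196. 143.]
120 0 [523.  22. 189.] cropT [616. 295.] cropS [ 96. 149.]
120 1 [490.  54. 173.] cropT [540. 369.] cropS [  0. 155.]
```

The tips look farther back than I expected. I'll check this against the start picture, where the tool points straight down.

Run:
```python
from h import *
p=np.array([148.4,607,192]);y=np.array([.24,.97,0])
for b in(0,13,38,73):
    print(b,[proj("side",p+[0,0,b]+k*50*y)[0].round().tolist() for k in(-1,0,1)])
s=cv2.imread("pics/side0.png")[50:120,20:100]
t=cv2.imread("pics/top0.png")[320:400,30:130]
cv2.imwrite("pics/s.png",cv2.resize(s,None,fx=6,fy=6,interpolation=cv2.INTER_CUBIC))
```

```text
0 [[72.0, 119.0], [72.0, 108.0], [72.0, 96.0]]
13 [[70.0, 115.0], [70.0, 104.0], [70.0, 92.0]]
38 [[66.0, 108.0], [66.0, 96.0], [66.0, 85.0]]
73 [[59.0, 97.0], [60.0, 85.0], [60.0, 74.0]]
```

View pics/s.png

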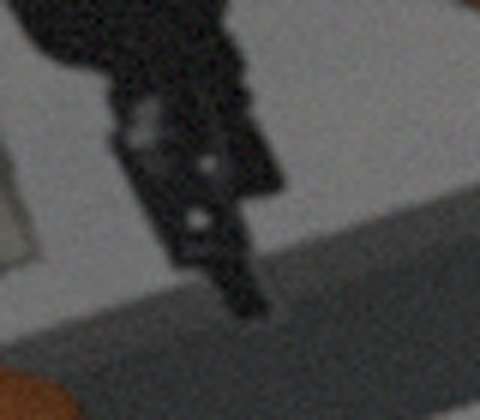

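The visible tips end near crop (255,315), i.e. (62.5,102.5). That is about 25 mm farther back than the stated open-tip position. I'll back off a little, shut the fingers and measure where the TCP really appears.

```bash
python3 -m inch '[[[0,0,-0.15,0,0,0],[0,0,-0.15,0,0,0],[0,0,-0.15,0,0,0],[0,0,-0.15,0,0,0],[0,0,-0.15,0,0,0],[0,0,-0.15,0,0,0],[0,0,-0.15,0,0,0],[0,0,-0.15,0,0,0]]]' -1
python3 -m inch '[[[0,0,0,0,0,0],[0,0,0,0,0,0],[0,0,0,0,0,0],[0,0,0,0,0,0]]]'
python3 - <<'E'
from h import *
s=r.sense();R=Ro.from_euler("xyz",s["tcp_rot"]).as_matrix();p=s["eef_pos"]
t=r.grab_frame("top")[:,:,::-1];s=r.grab_frame("side")[:,:,::-1]
for b in (0,20,40):
    q=p-b*R[:,2];c=proj("top",q)[0];d=proj("side",q)[0];print(b,"cropT",((c-[285,160])*5+[400,0]).round(),"cropS",((d-[290,160])*5).round())
cv2.imwrite("pics/pre3.png",cv2.resize(np.hstack([s[160:250,290:370],t[160:250,285:365]]),None,fx=5,fy=5,interpolation=cv2.INTER_CUBIC))
E
```

```text
clock: 3.88
eef_pos: [566.7, 29.0, 108.8]
tcp_rot: [-2.785, 0.394, -2.214]
contact_force: [-0.3, 0.1, 1.0]
opening: -0.0
grasp_force: 0.0
clock: 4.22
eef_pos: [566.9, 28.9, 109.1]
tcp_rot: [-2.785, 0.394, -2.214]
contact_force: [-0.2, 0.3, -0.2]
opening: -0.003
grasp_force: 0.0
0 cropT [596. 220.] cropS [167. 206.]
20 cropT [600. 236.] cropS [152. 195.]
40 cropT [605. 252.] cropS [137. 183.]
```

View pics/pre3.png

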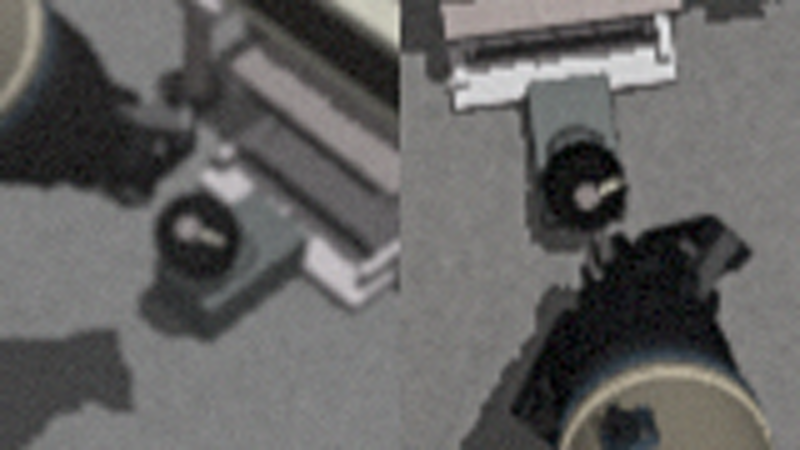

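Run:
```python
from h import *
S=lambda x,y:(290+x/5-.5,160+y/5-.5)
T=lambda x,y:(285+(x-400)/5-.5,160+y/5-.5)
Rm=Rt(-.7).as_matrix()
for k,a,b,tc in(("shut",(163,170),(603,242),(566.9,28.9,109.1)),("shutL",(135,200),(590,270),(566.9,28.9,109.1)),("open-1",(262,168),(655,165),(582,32.2,84.1)),("open+1",(55,205),(525,295),(582,32.2,84.1))):
    p,e=tri(S(*a),T(*b));print(k,p.round(1),round(e,1),"tool",(Rm.T@(p-tc)).round(1))
```

```text
shut [556.   26.3 147.9] 8.0 tool [ -6.9  -7.  -39.1]
shutL [544.6  31.6 127.6] 6.6 tool [  3.2  10.8 -26.8]
open-1 [594.2   2.2 147.7] 11.4 tool [ -8.9 -48.7 -51.4]
open+1 [527.8  64.7 103. ] 8.2 tool [ -1.3  52.  -40.6]
```

Run:
```python
from h import *
s=r.sense();R=Ro.from_euler("xyz",s["tcp_rot"]).as_matrix();p=s["eef_pos"]
for n in("side","top"):
    a=cv2.GaussianBlur(r.grab_frame(n)[:,:,::-1],(3,3),0).astype(float);b=cv2.GaussianBlur(cv2.imread(f"pics/{n}0.png"),(3,3),0)
    for off in(-8,0,8):
        row=[]
        for k in range(-10,71,5):
            u,v=proj(n,p-k*R[:,2]+off*R[:,0])[0].round().astype(int);row.append((int(a[v,u].mean()),int(b[v,u].mean())))
        print(n,off,row)
```

```text
side -8 [(80, 73), (96, 89), (118, 108), (124, 114), (113, 120), (69, 118), (69, 118), (35, 119), (31, 119), (31, 121), (33, 121), (34, 120), (39, 120), (38, 120), (40, 119), (37, 118), (33, 118)]
side 0 [(41, 40), (37, 36), (65, 62), (65, 62), (109, 102), (113, 113), (84, 117), (68, 118), (48, 117), (36, 118), (39, 119), (33, 118), (32, 120), (31, 121), (32, 120), (31, 121), (33, 121)]
side 8 [(88, 83), (57, 53), (35, 34), (44, 40), (56, 51), (84, 78), (116, 111), (119, 118), (105, 118), (97, 118), (70, 117), (59, 119), (59, 119), (53, 120), (49, 119), (39, 118), (31, 118)]
top -8 [(110, 107), (88, 86), (42, 42), (19, 20), (19, 20), (19, 20), (30, 30), (50, 53), (60, 74), (60, 74), (56, 90), (54, 115), (49, 117), (48, 117), (50, 116), (41, 118), (41, 118)]
top 0 [(21, 21), (15, 16), (20, 20), (36, 39), (76, 90), (76, 90), (84, 113), (78, 119), (72, 119), (73, 118), (73, 118), (62, 118), (43, 118), (19, 118), (15, 120), (17, 122), (18, 122)]
top 8 [(47, 49), (80, 83), (92, 120), (60, 120), (44, 118), (44, 118), (49, 118), (30, 117), (29, 117), (25, 117), (19, 118), (20, 119), (21, 118), (19, 118), (16, 119), (18, 116), (22, 117)]
```

The tips appear roughly 15 mm short of the TCP in both views. The open fingers clear the collar and housing sideways, so I'll go 28 mm inward of the knob centre. That grips the knob either way. Force and opening will confirm it.

```bash
python3 -m inch '[[[0,0,0,0,0,0],[0,0,0,0,0,0],[0,0,0,0,0,0],[0,0,0,0,0,0],[0,0,0,0,0,0],[0,0,0,0,0,0],[0,0,0,0,0,0],[0,0,0,0,0,0]]]' 1
python3 -c "
from h import *
go(*knobpose(-28,-.7))"
```

```text
clock: 5.08
eef_pos: [566.9, 28.9, 109.2]
tcp_rot: [-2.785, 0.394, -2.214]
contact_force: [-0.1, -0.5, 0.3]
opening: 1.001
grasp_force: 0.0
row [-0.003  0.013  0.392] [-0.0004  0.0004 -0.0005]
```

```bash
python3 -m inch '[[[-0.003,0.013,0.08,0,0,0],[-0.003,0.013,0.16,0,0,0],[-0.003,0.013,0.24,0,0,0],[-0.003,0.013,0.29,0,0,0],[-0.003,0.013,0.29,0,0,0]]]'
python3 -m inch '[[[0,0,0.03,0,0,0],[0,0,0.06,0,0,0],[0,0,0.08,0,0,0],[0,0,0.1,0,0,0],[0,0,0.1,0,0,0]]]'
```

```text
clock: 5.5
eef_pos: [595.3, 37.8, 60.1]
tcp_rot: [-2.786, 0.385, -2.216]
contact_force: [0.6, -0.3, 1.1]
opening: 0.998
grasp_force: 0.0
clock: 5.92
eef_pos: [605.9, 40.7, 46.7]
tcp_rot: [-2.786, 0.379, -2.221]
contact_force: [-0.3, 0.1, -0.7]
opening: 1.003
grasp_force: 0.0
```

```bash
python3 -c "
from h import *
print(r.sense()['qpos'].round(3));go(*knobpose(-28,-.7))"
```

```text
[ 0.034  0.36   2.205  0.642  0.081 -3.017]
row [0.029 0.003 0.021] [-0.0008 -0.005  -0.0007]
```

```bash
python3 -m inch '[[[0.025,0.003,0.01,0,-0.005,0.03],[0.025,0.003,0.01,0,-0.005,0.06],[0.025,0.003,0.01,0,-0.005,0.06],[0.025,0.003,0.01,0,-0.005,0.06]]]'
python3 -c "
from h import *
print(r.sense()['qpos'].round(3));go(*knobpose(-26,-.5))"
```

```text
clock: 6.25
eef_pos: [604.3, 38.8, 46.7]
tcp_rot: [-2.863, 0.444, -2.412]
contact_force: [-0.4, 0.3, -0.8]
opening: 0.999
grasp_force: 0.0
[ 0.025  0.359  2.213  0.822  0.079 -3.017]
row [0.018 0.001 0.015] [-0.0014 -0.0024  0.0035]
```

Joint 6 sits at its limit here. I'll retract, make the half turn for the same grasp with joint 6 mid-range, and come back.

```bash
python3 -m inch '[[[0,0,-0.1,0,0,0],[0,0,-0.25,0,0,0],[0,0,-0.4,0,0,0],[0,0,-0.5,0,0,0],[0,0,-0.5,0,0,0],[0,0,-0.5,0,0,0]]]'
python3 -m inch '[[[0,0,0,0,0,0.31],[0,0,0,0,0,0.31],[0,0,0,0,0,0.31],[0,0,0,0,0,0.31],[0,0,0,0,0,0.31],[0,0,0,0,0,0.31],[0,0,0,0,0,0.31],[0,0,0,0,0,0.31]]]' >/dev/null
python3 -m inch '[[[0,0,0,0,0,0.31],[0,0,0,0,0,0.31],[0,0,0,0,0,0.31],[0,0,0,0,0,0.31],[0,0,0,0,0,0.31],[0,0,0,0,0,0.31],[0,0,0,0,0,0.31],[0,0,0,0,0,0.31]]]' >/dev/null
python3 -m inch '[[[0,0,0,0,0,0.31],[0,0,0,0,0,0.31],[0,0,0,0,0,0.31],[0,0,0,0,0,0.31],[0,0,0,0,0,0.31],[0,0,0,0,0,0.31],[0,0,0,0,0,0.31],[0,0,0,0,0,0.31]]]'
python3 -c "
from h import *
print(r.sense()['qpos'].round(3));go(*knobpose(25,np.pi-.7));go(*knobpose(-28,np.pi-.7))"
```

```text
clock: 6.75
eef_pos: [556.0, 31.7, 134.9]
tcp_rot: [-2.861, 0.446, -2.411]
contact_force: [0.9, -0.1, -0.2]
opening: 1.0
grasp_force: 0.0
clock: 8.75
eef_pos: [555.2, 31.9, 131.8]
tcp_rot: [2.777, -0.375, 0.948]
contact_force: [0.3, 0.8, -0.7]
opening: 1.002
grasp_force: 0.0
[0.01  0.115 2.254 0.25  0.268 0.478]
row [-0.016 -0.     0.253] [0.0003 0.0031 0.0074]
row [-0.013 -0.     0.518] [0.0003 0.0031 0.0074]
```

```bash
python3 -m inch '[[[-0.014,0,0.1,0,0.003,0.007],[-0.014,0,0.2,0,0.003,0.007],[-0.014,0,0.3,0,0.003,0.007],[-0.014,0,0.38,0,0.003,0.007],[-0.014,0,0.44,0,0.003,0.007],[-0.013,0,0.48,0,0.003,0.007],[-0.013,0,0.52,0,0.003,0.007],[-0.013,0,0.52,0,0.003,0.007]]]'
python3 -c "
from h import *
print(r.sense()['qpos'].round(3));go(*knobpose(-28,np.pi-.7))"
```

```text
clock: 9.42
eef_pos: [604.4, 37.0, 39.0]
tcp_rot: [2.783, -0.388, 0.935]
contact_force: [0.2, 0.3, 0.8]
opening: 0.998
grasp_force: 0.0
[ 0.015  0.376  2.217  1.159  0.075 -0.417]
row [ 0.004  0.002 -0.007] [0.0001 0.0008 0.0022]
```

Reached. Now I grip.

```bash
python3 -m inch '[[[0,0,0,0,0,0],[0,0,0,0,0,0],[0,0,0,0,0,0],[0,0,0,0,0,0],[0,0,0,0,0,0],[0,0,0,0,0,0]]]' -1 80
python3 - <<'E'
from h import *
s=r.sense();print(s["wrist_torque"],s["contact_force"])
t=r.grab_frame("top")[:,:,::-1];s=r.grab_frame("side")[:,:,::-1]
cv2.imwrite("pics/gt.png",t);cv2.imwrite("pics/gs.png",s)
cv2.imwrite("pics/grip.png",cv2.resize(np.hstack([s[160:250,290:370],t[160:250,285:365]]),None,fx=5,fy=5,interpolation=cv2.INTER_CUBIC))
E
```

```text
clock: 9.92
eef_pos: [602.9, 38.2, 43.5]
tcp_rot: [2.781, -0.393, 0.937]
contact_force: [-41.5, 12.0, 36.1]
opening: 0.143
grasp_force: 25.1
[1.19194638 2.20403396 0.93944419] [-41.52196476  11.96269779  36.12986692]
```

View pics/grip.png

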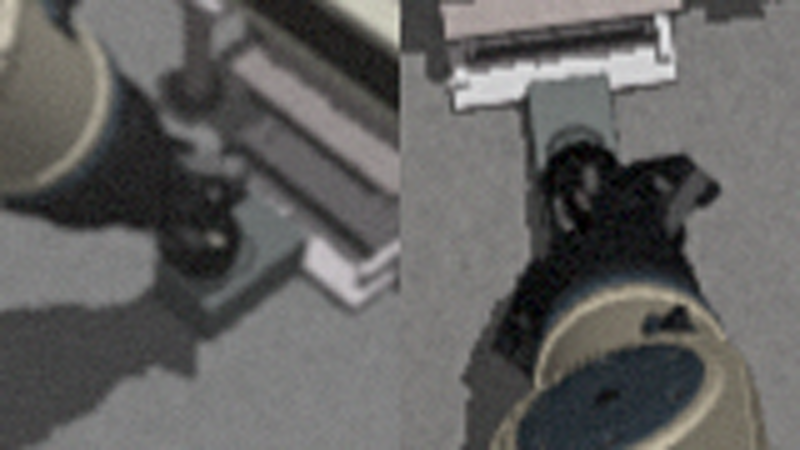

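The picture shows the fingers closed over the knob's end face (side crop ~(205,230), top ~(575,190)) at opening 0.14. The axial push-back is about 50 N, so the real tips are about 35 mm short of the reported TCP. I'll open, go about 20 mm deeper with a force watch, and grip again.

```bash
python3 -m inch '[[[0,0,-0.02,0,0,0],[0,0,-0.02,0,0,0],[0,0,-0.02,0,0,0],[0,0,-0.02,0,0,0],[0,0,-0.02,0,0,0],[0,0,-0.02,0,0,0],[0,0,-0.02,0,0,0],[0,0,-0.02,0,0,0]]]' 1
python3 - <<'E'
from h import *
go(*knobpose(-46,np.pi-.7))
# has the cassette or knob moved?
E
python3 -m inch '[[[0,0,0.03,0,0,0],[0,0,0.06,0,0,0],[0,0,0.06,0,0,0]]]'
```

```text
clock: 10.68
eef_pos: [602.9, 36.9, 45.4]
tcp_rot: [2.781, -0.391, 0.935]
contact_force: [-0.1, -0.6, 0.3]
opening: 0.998
grasp_force: 0.0
row [-0.004 -0.004  0.114] [ 0.0007 -0.0003  0.0021]
clock: 10.93
eef_pos: [609.0, 37.8, 34.5]
tcp_rot: [2.781, -0.391, 0.935]
contact_force: [-1.1, 0.1, 0.5]
opening: 0.998
grasp_force: 0.0
```

```bash
python3 -m inch '[[[0,0,0.015,0,0,0],[0,0,0.03,0,0,0],[-0.003,-0.004,0.045,0,0,0],[-0.003,-0.004,0.055,0,0,0],[-0.003,-0.004,0.055,0,0,0]]]'
python3 -m inch '[[[0,0,0,0,0,0],[0,0,0,0,0,0],[0,0,0,0,0,0],[0,0,0,0,0,0],[0,0,0,0,0,0]]]' -1 40
python3 -c "
from h import *
s=r.sense();print(s['wrist_torque']);R=Ro.from_euler('xyz',s['tcp_rot']);print(R.inv().apply(s['contact_force']),s['qpos'].round(2));go(*knobpose(-46,np.pi-.7))"
```

```text
clock: 11.35
eef_pos: [613.3, 38.8, 24.9]
tcp_rot: [2.781, -0.391, 0.935]
contact_force: [-0.5, 0.8, -1.0]
opening: 1.002
grasp_force: 0.0
clock: 11.77
eef_pos: [613.0, 39.1, 25.5]
tcp_rot: [2.781, -0.392, 0.936]
contact_force: [-6.1, 1.1, 7.0]
opening: 0.453
grasp_force: 39.0
[0.17588614 0.43530048 0.22677574]
[ 0.14135984 -2.56732929 -9.05040161] [ 0.02  0.42  2.21  1.61  0.07 -0.87]
row [-0.002  0.002  0.002] [ 0.0006 -0.0005  0.0021]
```

Opening 0.45 (38.5 mm) means the knob is held, but with a little axial push-off. I'll go 7 mm deeper and grip again.

```bash
python3 -m inch '[[[0,0,0,0,0,0],[0,0,0,0,0,0],[0,0,0,0,0,0],[0,0,0,0,0,0],[0,0,0.02,0,0,0],[0,0,0.035,0,0,0],[0,0,0.035,0,0,0]]]' 1
python3 -m inch '[[[0,0,0,0,0,0],[0,0,0,0,0,0],[0,0,0,0,0,0],[0,0,0,0,0,0],[0,0,0,0,0,0]]]' -1 60
python3 -c "
from h import *
s=r.sense();R=Ro.from_euler('xyz',s['tcp_rot']);print(R.inv().apply(s['contact_force']),s['qpos'].round(2));go(*knobpose(-53,np.pi-.7))"
```

```text
clock: 12.35
eef_pos: [617.1, 39.3, 18.8]
tcp_rot: [2.781, -0.391, 0.935]
contact_force: [0.2, -0.0, -0.1]
opening: 0.998
grasp_force: 0.0
clock: 12.77
eef_pos: [616.4, 39.6, 19.4]
tcp_rot: [2.781, -0.392, 0.936]
contact_force: [-5.7, 1.5, 8.1]
opening: 0.446
grasp_force: 59.0
[ 1.10091003 -2.20667495 -9.76797072] [ 0.02  0.43  2.2   1.78  0.07 -1.03]
row [-0.002  0.002  0.002] [ 0.0006 -0.0005  0.0022]
```

```bash
python3 -m inch '[[[0,0,0,0,0,0.035],[0,0,0,0,0,0.07],[0,0,0,0,0,0.105],[0,0,0,0,0,0.14],[0,0,0,0,0,0.175],[0,0,0,0,0,0.21],[0,0,0,0,0,0.22],[0,0,0,0,0,0.22]]]'
python3 -c "
from h import *
s=r.sense();R=Ro.from_euler('xyz',s['tcp_rot']);print(R.inv().apply(s['contact_force']),R.inv().apply(s['wrist_torque']),s['qpos'].round(2));print((Rt(np.pi).inv()*R).as_rotvec())
go(*knobpose(-53,np.pi))"
```

```text
clock: 13.43
eef_pos: [616.4, 39.8, 19.5]
tcp_rot: [3.134, -0.526, 0.172]
contact_force: [-6.0, 0.5, 7.3]
opening: 0.45
grasp_force: 59.1
[-1.35036021 -1.4741336  -9.29549561] [ 0.465988   -0.47657033  0.14639141] [ 0.02  0.43  2.2   1.78  0.07 -0.34]
[-0.00030272  0.0026028  -0.01323815]
row [-0.     0.003  0.002] [ 0.0001 -0.0008  0.0042]
```

```bash
python3 -m inch '[[[0,0,0,0,0,0.035],[0,0,0,0,0,0.07],[0,0,0,0,0,0.105],[0,0,0,0,0,0.14],[0,0,0,0,0,0.175],[0,0,0,0,0,0.21],[0,0,0,0,0,0.225],[0,0,0,0,0,0.225]]]'
python3 - <<'E'
from h import *
s=r.sense();R=Ro.from_euler('xyz',s['tcp_rot']);print(R.inv().apply(s['contact_force']),R.inv().apply(s['wrist_torque']),s['qpos'].round(2));print((Rt(np.pi).inv()*R).as_rotvec())
for n in("side","top"):cv2.imwrite(f"pics/t1{n}.png",np.mean([r.grab_frame(n) for _ in range(4)],0)[:,:,::-1])
# cassette motion vs start: phase correlation on the cassette top patch
for n,(x0,y0,w,h) in dict(side=(340,130,75,50),top=(280,112,75,34)).items():
    a=cv2.imread(f"pics/{n}0.png",0)[y0:y0+h,x0:x0+w].astype(np.float32);b=cv2.imread(f"pics/t1{n}.png",0)[y0:y0+h,x0:x0+w].astype(np.float32)
    print(n,cv2.phaseCorrelate(a,b,cv2.createHanningWindow((w,h),cv2.CV_32F)))
    P=np.array([[735,48,160],[735,48,163]]);print("px per 3mm lift",np.diff(proj(n,P),axis=0))
s=cv2.imread("pics/t1side.png")[140:220,320:400];t=cv2.imread("pics/side0.png")[140:220,320:400]
cv2.imwrite("pics/cmp.png",cv2.resize(np.hstack([t,s]),None,fx=5,fy=5,interpolation=cv2.INTER_CUBIC))
E
```

```text
clock: 14.1
eef_pos: [616.4, 39.9, 19.5]
tcp_rot: [-2.786, -0.396, -0.61]
contact_force: [-5.9, 2.6, 7.2]
opening: 0.45
grasp_force: 59.1
[-3.06692437 -1.96187856 -8.93234225] [ 0.06795872 -0.71651579  0.18024457] [0.02 0.43 2.2  1.78 0.07 0.37]
[0.00093003 0.00257145 0.69440135]
side ((0.5529311574172411, 0.0028486571584807052), 0.9151594183603923)
px per 3mm lift [[ 0.12601037 -0.84417688]]
top ((0.45673115647753804, -0.05190514498397292), 0.9918370962142944)
px per 3mm lift [[ 0.0328495  -0.39668602]][ WARN:0@1.748] global loadsave.cpp:1063 imwrite_ Unsupported depth image for selected encoder is fallbacked to CV_8U.
```

View pics/cmp.png

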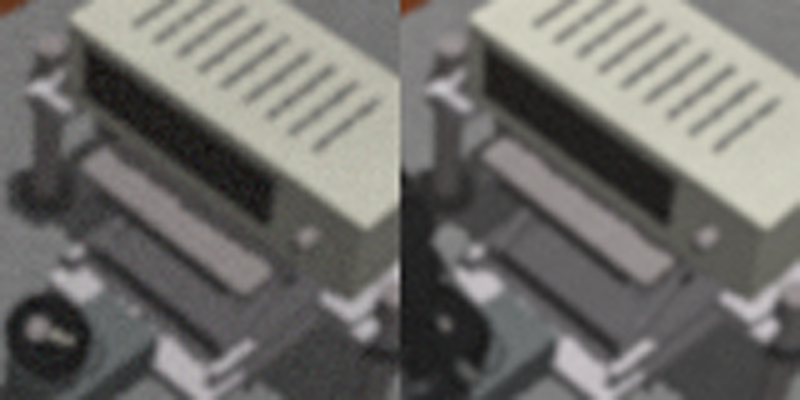

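Compared with the start (left), the platform strip has risen about 2.2 px, near 8 mm, and the cassette hasn't moved. Next I regrasp: open, turn back, close, and continue in smaller steps with a lift check.

```bash
cat > lift.py <<'E'
from h import *
s=r.sense();R=Ro.from_euler('xyz',s['tcp_rot']);print("phi",(Rt(np.pi).inv()*R).as_rotvec()[2].round(3),"tau",R.inv().apply(s['wrist_torque'])[2].round(3),"F",R.inv().apply(s['contact_force']).round(1))
for n,(x0,y0,w,h) in dict(side=(340,130,74,50),top=(280,112,74,34)).items():
    a=cv2.imread(f"pics/{n}0.png",0)[y0:y0+h,x0:x0+w].astype(np.float32);b=np.mean([cv2.cvtColor(r.grab_frame(n),7).astype(np.float32) for _ in range(3)],0)[y0:y0+h,x0:x0+w]
    d=np.array(cv2.phaseCorrelate(a,b.astype(np.float32),cv2.createHanningWindow((w,h),cv2.CV_32F))[0])
    print(n,d.round(3),"lift mm",(-d[1]/(.281 if n=="side" else .132)).round(2))
E
python3 -m inch '[[[0,0,0,0,0,0],[0,0,0,0,0,0],[0,0,0,0,0,0],[0,0,0,0,0,0],[0,0,0,0,0,0]]]' 1 >/dev/null
python3 lift.py
python3 -m inch '[[[0,0,0,0,0,-0.23],[0,0,0,0,0,-0.23],[0,0,0,0,0,-0.23],[0,0,0,0,0,-0.23],[0,0,0,0,0,-0.23],[0,0,0,0,0,-0.23],[0,0,0,0,0,-0.23]]]' >/dev/null
python3 -m inch '[[[0,0,0,0,0,-0.22],[0,0,0,0,0,-0.22],[0,0,0,0,0,-0.22],[0,0,0,0,0,-0.22],[0,0,0,0,0,-0.22],[0,0,0,0,0,-0.22],[0,0,0,0,0,-0.22]]]' 
python3 -m inch '[[[0,0,0,0,0,0],[0,0,0,0,0,0],[0,0,0,0,0,0],[0,0,0,0,0,0],[0,0,0,0,0,0],[0,0,0,0,0,0]]]' -1 60
python3 -c "
from h import *
go(*knobpose(-53,np.pi-.7))"
```

```text
phi 0.692 tau -0.025 F [-1.  -0.3 -0.5]
side [0.506 0.029] lift mm -0.1
top [ 0.487 -0.071] lift mm 0.54
clock: 16.38
eef_pos: [617.0, 39.3, 19.2]
tcp_rot: [2.775, -0.386, 0.951]
contact_force: [-1.0, -0.2, 1.1]
opening: 1.002
grasp_force: 0.0
clock: 16.88
eef_pos: [616.5, 39.6, 19.3]
tcp_rot: [2.775, -0.386, 0.95]
contact_force: [-4.5, 1.0, 7.1]
opening: 0.448
grasp_force: 59.1
row [-0.002  0.002  0.001] [ 0.0006 -0.0005  0.0067]
```

```bash
python3 -m inch '[[[0,0,0,0,0,0.03],[0,0,0,0,0,0.06],[0,0,0,0,0,0.08],[0,0,0,0,0,0.08],[0,0,0,0,0,0.08]]]' | head -1
python3 lift.py
python3 -m inch '[[[0,0,0,0,0,0.03],[0,0,0,0,0,0.06],[0,0,0,0,0,0.08],[0,0,0,0,0,0.08],[0,0,0,0,0,0.08]]]' | head -1
python3 lift.py
python3 - <<'E'
import cv2,numpy as np
a=cv2.imread("pics/side0.png",0)[130:180,340:414].astype(np.float32)
for f in("side0","gs"):print(cv2.phaseCorrelate(a,cv2.imread(f"pics/{f}.png",0)[130:180,340:414].astype(np.float32),cv2.createHanningWindow((74,50),cv2.CV_32F)))
E
```

```text
clock: 17.3
phi -0.469 tau 0.184 F [-0.5 -2.1 -9.4]
side [ 0.488 -0.113] lift mm 0.4
top [ 0.578 -0.139] lift mm 1.05
clock: 18.02
phi -0.218 tau 0.247 F [-0.8 -3.1 -8.5]
side [0.567 0.075] lift mm -0.27
top [ 0.44  -0.102] lift mm 0.77
((0.5, 0.0), 1.0)
((0.4959693253116555, -0.11174229608663211), 0.9781318603515625)
```

```bash
cat >> lift.py <<'E'
T=[]
for _ in range(4):
    s=r.sense();T.append(Ro.from_euler('xyz',s['tcp_rot']).inv().apply(s['wrist_torque'])[2]);r.grab_frame("top")
print("tau mean",np.mean(T).round(3),np.std(T).round(3))
E
python3 lift.py
python3 -m inch '[[[0,0,0,0,0,0.03],[0,0,0,0,0,0.06],[0,0,0,0,0,0.06],[0,0,0,0,0,0.06]]]' | head -1
python3 lift.py
```

```text
phi -0.218 tau 0.2 F [-0.7 -1.8 -8.3]
side [ 0.512 -0.013] lift mm 0.05
top [ 0.504 -0.039] lift mm 0.3
tau mean 0.193 0.013
clock: 19.15
phi -0.029 tau 0.076 F [-1.4 -2.9 -9.2]
side [ 0.842 -0.33 ] lift mm 1.18
top [0.507 0.161] lift mm -1.22
tau mean 0.129 0.032
```

```bash
python3 lift.py
```

```text
phi -0.03 tau 0.113 F [-1.6 -2.1 -9.6]
side [ 0.887 -0.347] lift mm 1.23
top [0.582 0.119] lift mm -0.9
tau mean 0.112 0.028
```

```bash
cat > lk.py <<'E'
from h import *
C=np.array([735,48,161.])
G=[];D=[]
for n,(x0,y0,w,h) in dict(side=(340,130,74,50),top=(280,112,74,34)).items():
    a=cv2.imread(f"pics/{n}0.png",0);b=np.mean([cv2.cvtColor(r.grab_frame(n),7).astype(np.float32) for _ in range(4)],0).astype(np.uint8)
    m=np.zeros_like(a);m[y0-4:y0+h+6,x0-6:x0+w+6]=255
    p=cv2.goodFeaturesToTrack(cv2.GaussianBlur(a,(3,3),0),60,.1,4,mask=m)
    q,st,e=cv2.calcOpticalFlowPyrLK(a,b,p,None,winSize=(11,11),maxLevel=1)
    d=(q-p)[st.ravel()==1].reshape(-1,2);pp=p[st.ravel()==1].reshape(-1,2)
    l=pp[:,0]<np.median(pp[:,0])
    print(n,len(d),"med",np.median(d,0).round(2),"L",np.median(d[l],0).round(2),"R",np.median(d[~l],0).round(2),"sd",d.std(0).round(2))
    D.append(np.median(d,0));G.append(np.array([(proj(n,C+v)-proj(n,C))[0] for v in np.eye(3)*5]).T/5)
print("motion xyz mm",np.linalg.lstsq(np.vstack(G),np.concatenate(D),rcond=None)[0].round(2))
E
python3 lk.py
```

```text
side 37 med [ 0.07 -0.25] L [ 0.21 -0.5 ] R [-0.11 -0.15] sd [2.34 1.1 ]
top 25 med [-0.01 -0.04] L [-0.02  0.13] R [-0.01 -0.05] sd [0.11 0.36]
motion xyz mm [-0.07 -0.01  0.87]
```

Optical flow suggests a first lift of about 0.9 mm. I'll add a small turn of 0.16 rad (0.94 mm) to confirm.

```bash
python3 -m inch '[[[0,0,0,0,0,0.02],[0,0,0,0,0,0.04],[0,0,0,0,0,0.05],[0,0,0,0,0,0.05]]]' | head -1
python3 lk.py; python3 lift.py
```

```text
clock: 20.88
side 37 med [ 0.07 -0.36] L [ 0.27 -0.66] R [-0.09 -0.2 ] sd [1.88 1.38]
top 25 med [-0.01 -0.06] L [-0.02 -0.05] R [ 0.11 -0.06] sd [0.16 0.36]
motion xyz mm [-0.15 -0.01  1.31]
phi 0.127 tau 0.128 F [-1.1 -2.5 -8.2]
side [ 0.533 -0.435] lift mm 1.55
top [ 0.575 -0.263] lift mm 1.99
tau mean 0.113 0.015
```

```bash
python3 -m inch '[[[0,0,0,0,0,0.02],[0,0,0,0,0,0.04],[0,0,0,0,0,0.04],[0,0,0,0,0,0.04]]]' | head -1
python3 lk.py; python3 lift.py
```

```text
clock: 22.12
side 37 med [ 0.07 -0.56] L [ 0.24 -0.84] R [-0.12 -0.34] sd [5.5  3.67]
top 25 med [ 0.02 -0.2 ] L [ 0.02 -0.18] R [ 0.07 -0.2 ] sd [0.18 0.34]
motion xyz mm [-0.13 -0.03  2.06]
phi 0.253 tau 0.084 F [-2.3 -2.2 -9.2]
side [ 0.24  -0.477] lift mm 1.7
top [0.487 0.116] lift mm -0.88
tau mean 0.131 0.042
```

The lift tracks the turning: 0.9, then 1.3, then 2.1 mm. The cassette now rests on the platform, well inside the 5 mm limit. I'll release, retract along the spindle and recheck.

```bash
python3 -m inch '[[[0,0,0,0,0,0],[0,0,0,0,0,0],[0,0,0,0,0,0],[0,0,0,0,0,0],[0,0,0,0,0,0],[0,0,0,0,0,0]]]' 1
python3 -m inch '[[[0,0,-0.08,0,0,0],[0,0,-0.16,0,0,0],[0,0,-0.3,0,0,0],[0,0,-0.5,0,0,0],[0,0,-0.7,0,0,0],[0,0,-0.8,0,0,0],[0,0,-0.8,0,0,0],[0,0,-0.8,0,0,0]]]'
python3 lk.py; python3 lk.py; python3 lift.py
```

```text
clock: 23.52
eef_pos: [617.0, 39.3, 19.2]
tcp_rot: [-2.999, -0.508, -0.132]
contact_force: [0.2, -0.0, 0.5]
opening: 0.999
grasp_force: 0.0
clock: 24.18
eef_pos: [554.7, 34.4, 129.6]
tcp_rot: [-2.998, -0.505, -0.131]
contact_force: [1.0, 1.4, 0.8]
opening: 0.997
grasp_force: 0.0
side 37 med [ 0.1  -0.56] L [ 0.28 -0.81] R [-0.03 -0.36] sd [1.12 0.94]
top 25 med [ 0.04 -0.18] L [ 0.04 -0.18] R [ 0.05 -0.18] sd [0.18 0.29]
motion xyz mm [-0.17 -0.1   2.13]
side 37 med [ 0.08 -0.57] L [ 0.28 -0.82] R [-0.08 -0.35] sd [1.85 1.43]
top 25 med [ 0.04 -0.18] L [ 0.04 -0.2 ] R [ 0.05 -0.18] sd [0.17 0.28]
motion xyz mm [-0.2  -0.08  2.16]
phi 0.251 tau -0.057 F [-0.4 -0.1  0.5]
side [ 0.237 -0.428] lift mm 1.52
top [0.519 0.017] lift mm -0.13
tau mean 0.011 0.03
```

```bash
python3 - <<'E'
import re
src=open("lk.py").read()
src=src.replace('np.mean([cv2.cvtColor(r.grab_frame(n),7).astype(np.float32) for _ in range(4)],0).astype(np.uint8)','cv2.imread(F%n,0)')
for F in("pics/t1%s.png",):
    exec(src)
E
python3 -m inch '[[[0,0,-0.3,0,0,0],[0,0,-0.3,0,0,0],[0,0,-0.3,0,0,0],[0,0,-0.3,0,0,0]]]' | head -2
```

```text
side 37 med [ 0.08 -0.14] L [ 0.22 -0.26] R [-0.07 -0.11] sd [1.75 1.22]
top 25 med [0.01 0.  ] L [0.01 0.  ] R [0.01 0.  ] sd [0.09 0.24]
motion xyz mm [-0.06 -0.07  0.54]
clock: 25.82
eef_pos: [526.3, 29.9, 183.5]
```

Before contact the baseline read 0.5 mm of bias, so the true lift is about 1.5 mm in both views. That is in contact and within limits, so I'm handing in.

```bash
python3 -c "
from rig import r
print(r.sign_off())"
```

```text
the job is handed in; nothing more can be done
None
```

I raised the jack until its platform carries the cassette, lifted about 1.5 mm by camera estimate, then released the knob, moved the arm clear and handed the job in at about 26 s; the sign-off returned no verdict.

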